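Shift the paste sheeter into slow reverse

ROBOT

A 6-joint arm with a two-finger parallel gripper is mounted at the origin on a cart in front of the work surface, level with it; the furniture and walls round the work are solid. World frame = base frame: x ahead of the robot, y to its left, z up, the work surface at z = 0. Lengths are in m, angles in rad, forces in N, time in s.
With the tool pointing down it reaches from about 0.35 to 0.8 m from the base axis. Payload 7.3 kg.
Tool frame: the origin (TCP) lies at the very end of the fingers, on their centre line; the grasp point (between the pads) lies 19 mm behind it; z points along the fingers, y is the line along which they close (so a half turn about z gives the same grasp; the last joint's range is limited). The gripper opens to 85 mm and grips with 20 to 120 N. Pads are 22 mm wide; open, the fingers measure 114 mm over their backs; the gripper's body (76 mm by 85 mm) begins 54 mm behind the grasp point. The pads swing forward as they close: fully open they stand 13 mm farther back than shut.
Start: joints at [1.053, 0.342, 1.524, -0, 1.275, -0.146], TCP at [0.191, 0.489, 0.207] pointing down, gripper open.
Joint ranges: [-2.53, 2.53], [-0.77, 2.02], [0.04, 2.7], [-1, 4.14], [0.28, 2.66], [-3.11, 3.11]. Speed limits (rad/s): [2.57, 2.57, 3.14, 3.14, 3.14, 3.14].

INTERFACE

Orientations are given as a unit quaternion [x, y, z, w].
In Python, from workcell import manip gives the robot as it stands.
- The arm moves only by the tool jog_arm, never from a script. Its argument "plan" is a list of rows, each a list of 3 entries, a list of its own where there are three numbers: the shift along the tool's x, y, z in mm, then the turn, a rotation vector about the tool's x, y, z in degrees, then the finger opening in mm, from 0 to 85.4. A call has exactly 8 rows; each row is the pose to reach, as a shift and turn from the pose commanded when the call began, along the tool's axes at that moment; what a row does not reach only later rows make up. A row lasts 1/8 s, in which the tool goes at most 62.5 mm and 10.7 degrees, less where a joint would pass 70% of its speed; a pose out of reach is approached as far as the arm can. A call with a gripper value outside its range is refused whole. The fingers move at their own pace and stop on an object; "force" is the grip in N (left out, the last holds). Time passes only in rows, so rows that repeat a pose let the fingers close, or fill a call up. It gives the time, the measured TCP pose, the force, the opening and the grip force at its end, in the units of the state.
- manip.get_obs(): the state, without advancing time (a new reading comes with each control period).
- manip.snapshot(name): name is "side" or "top"; returns the picture (400x640x3 uint8, red, green, blue); there is no depth.
- manip.camera_info(name): a dict with "camera_matrix" (3x3 intrinsics, pixels), "k1" (the pictures are not rectified: a ray, as slopes to the right and down, at radius r is drawn at 1 + k1 r^2 times it, then the intrinsics apply), "extrinsics" (4x4, takes a point from camera to world coordinates). Camera axes: x right, y down, z forward; pixel columns grow to the right and rows downward; lengths in m; the calibration is good to about 2 mm. A picture is of the moment at which its call begins. camera_info takes no time and is no camera call.
- manip.close_job(): hands the job in; it is judged then, once.
Trained networks look in the newest picture that a camera, given by its name, has taken for a name from the list of things; names that differ only in an ending like _2 or _b are one class to them, and where a whole thing is asked for, a point or a joint stands for the part that bears it (a point fixed in the world has none). Each returns a list of dicts, best first, with "p" (0 to 1); they miss things now and then, are a little off and sometimes report something else, mostly with a low value. They report only what shows in the picture. A call takes as long as a camera call.
- manip.masks_of(query, camera): "pixels" (400x640 bool, what is visible of it) and "centre" ([column, row] in pixels, amid what is visible of it).
The state is a dict: "time_s": time; "joint_positions": joint angles; "dq": joint speeds; "tau": joint torques, N m; "eef_pos": TCP position; "tcp_rot": TCP orientation; "ft_force": force on the tool from outside, world axes, zero at the start; "ft_torque": the same for the moment, N m; "opening": finger opening in m; "grasp_force": force on a finger pad.
Only numpy, scipy, OpenCV 4.12 (cv2) and the standard library are available. Lean on these libraries where they do the work, as an engineer would, in place of code of your own. Each camera call takes 0.05 s, during which the arm holds its last target. There are 200 camera calls.

TASK

The bench paste sheeter must back its sheet out slowly, so change its gear: with the fingertips or the outside of the fingers, push the ball-topped selector lever along its lane to the cross passage in the middle of the H-shaped gate, across to the lane beside the rollers, and then away from the robot until it is fully home at the far end of that lane. Push gently, without jamming the lever hard against the gate or taking the ball between the fingers, and leave the dough, the wooden mould and the dropper bottle where they are.

Things in the scene. Friction and masses are not known exactly. Their poses are not given: they have to be found in the camera images.
- sheeter: Bench paste sheeter, fixed: grey gearbox 150 x 124 mm, 88 mm high; at its +y side two steel rollers along y between dark cheeks (138 mm high, out to y = 262 mm), in-feed table (92.5 mm up) on the -x side, chute on the +x side. Origin: on the table at the gearbox's centre, 37 mm below the lever's pivot; +x points away from the robot within 17 degrees, +y along the rollers, z up.
- gate (a point): Centre of the H-gate, on top of its steel plate (112 x 98 mm, on the gearbox), 109.5 mm above the table; axes as the sheeter's. Lanes along x at y = -16 mm (outer, two dots) and y = +16 mm (rollers' lane, one dot), 14 mm wide, x = -30 to +30 mm, joined at x = 0 by a cross passage 18 mm wide. The lever's stem, 10 mm thick, is stopped by the gate's walls.
- knob (a point): Centre of the black ball, 36 mm across, on top of the lever, 155 mm from the pivot: upright 192 mm above the table, at a lane's end about 180 mm. Seen at the ball, the lanes' ends lie about 50 mm before and behind the cross passage and the lanes about 33 mm either side of the middle. Its z runs along the stem.
- home (a point): Where the ball's centre lies when the lever is fully home at the far end of the rollers' lane: at (50, 33, 180) mm in the sheeter's frame, whose axes it has.
- shift (a joint): Lever's swing along the lanes, rad: 0 in line with the cross passage, positive = sheeter's +x (away from the robot); the gate stops it at about -0.34 and +0.34. It starts anywhere along the outer lane and stays where it is left: about 3 N at the ball moves it. The stem can enter the cross passage between about -0.05 and +0.05.
- select (a joint): Lever's swing across the lanes, rad: about -0.22 in the outer lane, where it starts, about +0.22 in the rollers' lane; positive = sheeter's +y (to the rollers). It stays where it is left: about 3 N at the ball moves it.
- dough_pink: Lump of pink dough in film, 65 x 67 x 38 mm, loose on the in-feed table. Origin: centre of its underside. To be left alone.
- press_mould: Carved wooden press mould, 58 x 160 x 27 mm, loose on the table to the right of the gearbox. Origin: centre of its underside, its length along its own y. To be left alone.
- bottle_1: Dropper bottle, 33 mm across and 102 mm high, loose on the table behind the gearbox. Origin: centre of its underside. To be left alone.

How it is judged:
By the outcome, as a careful person would: the job done as asked, in the order asked, and still so for the second after the job is handed in, with the robot touching nothing.
It also fails if it takes over 48 s, if anything falls off the work surface, if the arm or the gripper's body presses on something with over 40 N, if the wrist force passes 120 N, or if a joint passes its speed limit or range.

## Working session

There is one attempt and no reset: what is moved stays moved. The work goes in short steps, Python scripts to look and compute and a tool call to move; the robot and the scene stay as the last step left them, time stands still between calls to the robot, and variables do not carry over. Pictures are saved under pics/ and viewed, at most 10 in all, crops included, and the job is handed in when it is done.

Besides the shell and the picture viewer there is one more tool, called after "Call:" by a JSON object that holds its "fn" and its "kwargs". jog_arm: Moves the arm, as the interface text tells. Its arguments: {"type":"object","properties":{"plan":{"type":"array"},"force":{"type":"number"}},"required":["plan"]}

```bash
mkdir -p pics
cat > h.py <<'E'
from workcell import manip
import numpy as np, cv2
def ray(cam,px):
    c=manip.camera_info(cam);K=np.array(c["camera_matrix"]);E=np.array(c["extrinsics"])
    d=np.array([(px[0]-K[0,2])/K[0,0],(px[1]-K[1,2])/K[1,1]]);s=d.copy()
    for _ in range(20): s=d/(1+c["k1"]*(s@s))
    v=E[:3,:3]@np.array([s[0],s[1],1]);return E[:3,3],v/np.linalg.norm(v)
def proj(cam,p):
    c=manip.camera_info(cam);K=np.array(c["camera_matrix"]);E=np.array(c["extrinsics"])
    q=E[:3,:3].T@(np.array(p)-E[:3,3]);s=q[:2]/q[2];s=s*(1+c["k1"]*(s@s));return K[:2,:2]@s+K[:2,2]
def atz(cam,px,z):
    o,v=ray(cam,px);return o+v*(z-o[2])/v[2]
def tri(a,b):
    (o1,v1),(o2,v2)=ray("side",a),ray("top",b)
    t=np.linalg.lstsq(np.c_[v1,-v2],o2-o1,rcond=None)[0];p,q=o1+t[0]*v1,o2+t[1]*v2
    return (p+q)/2,np.linalg.norm(p-q)
E
python3 - <<'E'
from h import *
for c in("side","top"):
    im=manip.snapshot(c);cv2.imwrite(f"pics/{c}0.png",im[...,::-1])
    print(c,np.round(manip.camera_info(c)["extrinsics"],3)[:3].tolist())
    for q in("knob","sheeter","dough_pink","press_mould","bottle_1"):
        for r in manip.masks_of(q,c)[:2]:
            ys,xs=np.nonzero(r["pixels"]);print(q,round(r["p"],2),np.round(r["centre"],1),len(xs),xs.min(),xs.max(),ys.min(),ys.max())
o=manip.get_obs();print(o["time_s"],o["eef_pos"],o["tcp_rot"],o["opening"])
E
```

```text
side [[0.993, 0.101, -0.058, 0.595], [0.116, -0.786, 0.607, -0.542], [0.016, -0.61, -0.793, 0.828]]
knob 0.58 [297.9 233.4] 334 291 311 224 249
sheeter 0.55 [312.1 209.5] 10777 258 363 140 289
sheeter 0.27 [356.7 260.7] 331 349 365 248 274
dough_pink 0.65 [290.8 323.3] 2390 254 332 301 338
dough_pink 0.62 [282.2 184.3] 556 266 294 171 195
press_mould 0.78 [290.3 322.9] 2390 254 332 301 338
bottle_1 0.54 [358.2 260.6] 328 350 365 247 274
top [[-0.016, -0.996, 0.083, 0.468], [-1.0, 0.016, -0.004, -0.008], [0.003, -0.083, -0.997, 1.157]]
knob 0.9 [371.7 211.6] 316 353 381 206 222
sheeter 0.85 [299.8 218.4] 11370 228 382 166 273
dough_pink 0.86 [287.8 246.6] 577 275 301 237 262
press_mould 0.73 [405.8 216.9] 1647 393 420 186 251
bottle_1 0.7 [351.  167.9] 189 342 356 161 177
bottle_1 0.24 [300.6 217.7] 11202 228 381 166 272
0.6 [0.1906936  0.4891418  0.20659128] [1.84821669e-01 9.82772074e-01 1.94803895e-05 3.09193458e-06] 0.08540899684371174
```

View pics/side0.png

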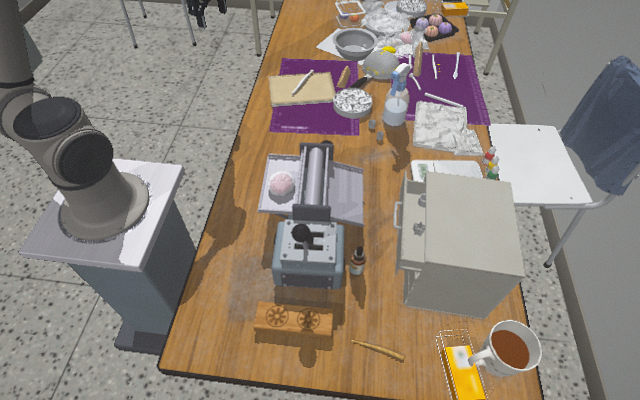

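View pics/top0.png

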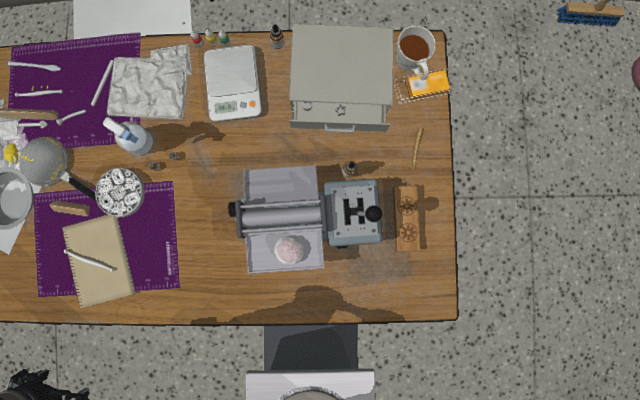

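The side view shows the gearbox at about (310,255), with the black ball near (301,232). In the top view the gearbox is at (352,213), the ball at (373,213) and the H-gate at (355,211), with the bottle behind it at (349,168) and the mould to the right at (408,217).

Run:
```python
from h import *
a=cv2.imread("pics/top0.png")[170:260,310:400];b=cv2.imread("pics/side0.png")[205:295,260:350]
cv2.imwrite("pics/z.png",np.hstack([cv2.resize(i,(400,400),interpolation=cv2.INTER_CUBIC) for i in(a,b)]))
print(tri((301,232),(373,213)))
for p in((325,184),(381,183),(382,244),(327,247)): print(p,atz("top",p,.088).round(4))
```

```text
(array([ 0.52631154, -0.1378161 ,  0.18771518]), np.float64(0.0008520084985477282))
(325, 184) [ 0.6015 -0.0419  0.088 ]
(381, 183) [ 0.6019 -0.1715  0.088 ]
(382, 244) [ 0.4613 -0.17    0.088 ]
(327, 247) [ 0.4567 -0.0438  0.088 ]
```

View pics/z.png

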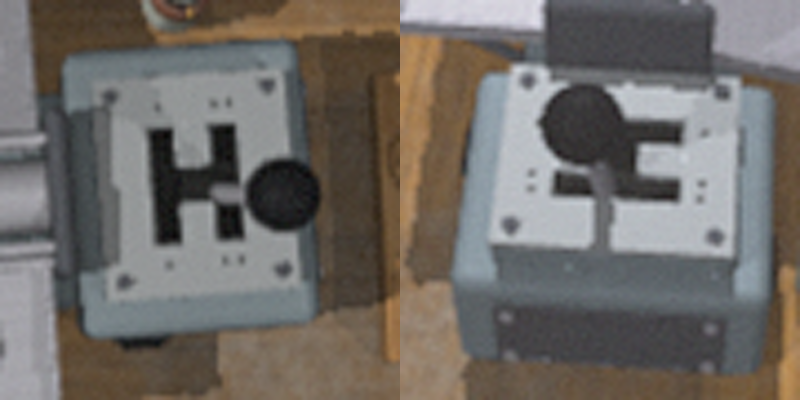

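The top crop shows the H-gate's screws at (112,96), (267,87), (283,269) and (126,282), and the ball at (283,195). The side crop shows the ball at (182,124) and the stem just in front of the cross passage in the outer lane.

```bash
cat >> h.py <<'E'
S=[(112,96),(267,87),(283,269),(126,282)]
P=np.array([atz("top",(310+(u+.5)/4.444-.5,170+(v+.5)/4.444-.5),.1095) for u,v in S])
C=P.mean(0);X=(P[0]+P[1]-P[2]-P[3])[:2];YAW=np.arctan2(X[1],X[0])
ex=np.array([np.cos(YAW),np.sin(YAW)]);ey=np.array([-ex[1],ex[0]])
def sh(p): d=np.array(p)[:2]-C[:2];return np.array([d@ex,d@ey])
def wo(x,y): return C[:2]+x*ex+y*ey
E
python3 - <<'E'
from h import *
print(P.round(4),C,np.degrees(YAW))
# side-view check
print(np.linalg.norm(P[0]-P[1]),np.linalg.norm(P[1]-P[2]))
k,e=tri((300.6,232.6),(373.4,213.5));print(k,e,sh(k)*1000)
for n,x,y in(("start",*sh(k)),("mid-",0,-.033),("mid+",0,.033),("home",.05,.033),("cheek",0,.062)):print(n,wo(x,y).round(4))
for q,px,z in(("bottle",(350,164),.1),("mould",(407,217),.027),("dough",(291,248),.12)): p=atz("top",px,z);print(q,p,sh(p)*1000)
from scipy.spatial.transform import Rotation as R
print(R.from_quat(manip.get_obs()["tcp_rot"]).as_matrix().round(3))
c=proj("side",C);print("gate centre in side",c, "crop",(c-[260,205])*4.444+[400,0])
E
```

```text
[[ 0.5821 -0.0631  0.1095]
 [ 0.5855 -0.1421  0.1095]
 [ 0.4929 -0.1479  0.1095]
 [ 0.4877 -0.0683  0.1095]] [ 0.53701696 -0.10532514  0.1095    ] 3.351898287646874
0.07913028143472685 0.09280876724002593
[ 0.52548095 -0.13871061  0.18681089] 0.0004974804293658081 [-13.46825897 -32.65385997]
start [ 0.5255 -0.1387]
mid- [ 0.5389 -0.1383]
mid+ [ 0.5351 -0.0724]
home [ 0.585  -0.0695]
cheek [ 0.5334 -0.0434]
bottle [ 0.64528863 -0.09966833  0.1       ] [108.41719212  -0.68331994]
mould [ 0.52524966 -0.24226361  0.027     ] [ -19.75372639 -136.01619039]
dough [0.45611741 0.03691656 0.12      ] [-72.44451722 146.72842456]
[[-0.932  0.363  0.   ]
 [ 0.363  0.932  0.   ]
 [ 0.     0.    -1.   ]]
gate centre in side [309.13918905 239.69395713] crop [618.37455613 154.17994549]
```

Call:
{"fn": "jog_arm", "kwargs": {"plan": [[[-30, -31, 0], [0, 0, -4], 0], [[-72, -74, 0], [0, 0, -8], 0], [[-114, -117, 0], [0, 0, -12], 0], [[-156, -160, 0], [0, 0, -16], 0], [[-198, -203, 0], [0, 0, -20], 0], [[-240, -247, 0], [0, 0, -24.6], 0], [[-282, -290, 0], [0, 0, -24.6], 0], [[-320, -329, 0], [0, 0, -24.6], 0]], "force": 20}}

```text
time_s: 1.6
eef_pos: [0.3699, 0.0644, 0.207]
tcp_rot: [-0.028, 1.0, 0.0, 0.001]
ft_force: [-0.6, 0.8, -0.4]
opening: 0.0002
grasp_force: 0.0
```

```bash
cat > st.py <<'E'
from h import *
from scipy.spatial.transform import Rotation as R
o=manip.get_obs();M=R.from_quat(o["tcp_rot"]).as_matrix()
print(o["time_s"],"tcp",o["eef_pos"].round(4) if hasattr(o["eef_pos"],'round') else o["eef_pos"],"sheeter mm",(sh(o["eef_pos"])*1000).round(1),"f",np.round(o["ft_force"],1),"op",o["opening"])
print("toolx,y angle rel sheeter",np.degrees(np.arctan2(M[1,:2],M[0,:2])-YAW).round(2))
E
python3 st.py
```

```text
1.6 tcp [0.3699 0.0644 0.207 ] sheeter mm [-156.9  179.2] f [-0.6  0.8 -0.4] op 0.00023133881837096823
toolx,y angle rel sheeter [-180.09   89.91]
```

Call:
{"fn": "jog_arm", "kwargs": {"plan": [[[-15, -45, 0], [0, 0, 0], 0], [[-35, -95, 0], [0, 0, 0], 0], [[-55, -150, 0], [0, 0, 0], 0], [[-70, -195, 0], [0, 0, 0], 0], [[-77, -212, 10], [0, 0, 0], 0], [[-77, -212, 39], [0, 0, 0], 0], [[-77, -212, 39], [0, 0, 0], 0], [[-77, -212, 39], [0, 0, 0], 0]]}}

```text
time_s: 2.6
eef_pos: [0.4586, -0.1403, 0.1683]
tcp_rot: [-0.029, 1.0, -0.0, 0.0]
ft_force: [-0.1, 0.3, -0.1]
opening: -0.0003
grasp_force: 0.0
```

```bash
cat >> st.py <<'E'
import sys
if len(sys.argv)>1:
    n=sys.argv[1];z=[]
    for c in("top","side"):
        im=manip.snapshot(c)[...,::-1];cv2.imwrite(f"pics/{c}{n}.png",im)
        for r in manip.masks_of("knob",c)[:1]:print(c,r["p"],r["centre"])
        z.append(cv2.resize(im[170:260,310:400] if c=="top" else im[205:295,260:350],(400,400),interpolation=cv2.INTER_CUBIC))
    cv2.imwrite(f"pics/z{n}.png",np.hstack(z))
E
python3 st.py 1
```

```text
2.6 tcp [ 0.4586 -0.1403  0.1683] sheeter mm [-80.4 -30.3] f [-0.1  0.3 -0.1] op -0.00031831704310084866
toolx,y angle rel sheeter [-180.   90.]
top 0.69 [361.1, 208.7]
side 0.57 [300.8, 237.3]
```

View pics/z1.png

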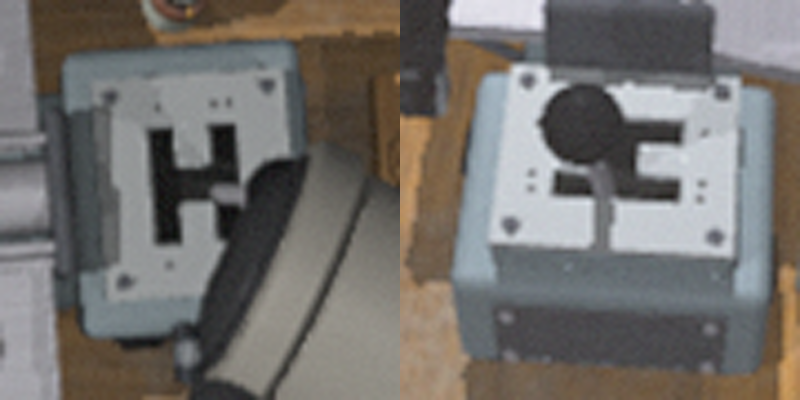

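The arm hides the ball in the top crop. The side crop still shows the ball at (182,124), unmoved, and the fingers at the upper left.

Call:
{"fn": "jog_arm", "kwargs": {"plan": [[[-15, -3, 0], [0, 0, 0], 0], [[-30, -3, 0], [0, 0, 0], 0], [[-35, -3, 0], [0, 0, 0], 0], [[-38, -3, 0], [0, 0, 0], 0], [[-41, -3, 0], [0, 0, 0], 0], [[-44, -3, 0], [0, 0, 0], 0], [[-47, -3, 0], [0, 0, 0], 0], [[-47, -3, 0], [0, 0, 0], 0]]}}

```text
time_s: 3.8
eef_pos: [0.5055, -0.1413, 0.1679]
tcp_rot: [-0.029, 1.0, -0.0, 0.0]
ft_force: [-3.8, -0.6, 3.9]
opening: -0.0002
grasp_force: 2.4
```

```bash
cat >> h.py <<'E'
def ball_side(px):
    o,v=ray("side",px);pv=np.array([C[0],C[1],.037]);b=v@(o-pv);D=b*b-((o-pv)@(o-pv)-.155**2)
    p=o+v*(-b-np.sqrt(max(D,0)));return (sh(p)*1000).round(1),p.round(4),D
E
python3 st.py 2; python3 -c "
from h import *;print(ball_side((300.6,232.6)))"
```

```text
3.8 tcp [ 0.5055 -0.1413  0.1679] sheeter mm [-33.5 -34. ] f [-3.8 -0.6  3.9] op -0.00022305315154725174
toolx,y angle rel sheeter [-180.06   89.94]
side 0.69 [355.4, 261.5]
(array([-13.6, -33.3]), array([ 0.5253, -0.1394,  0.1878]), np.float64(0.02076099167261114))
```

View pics/z2.png

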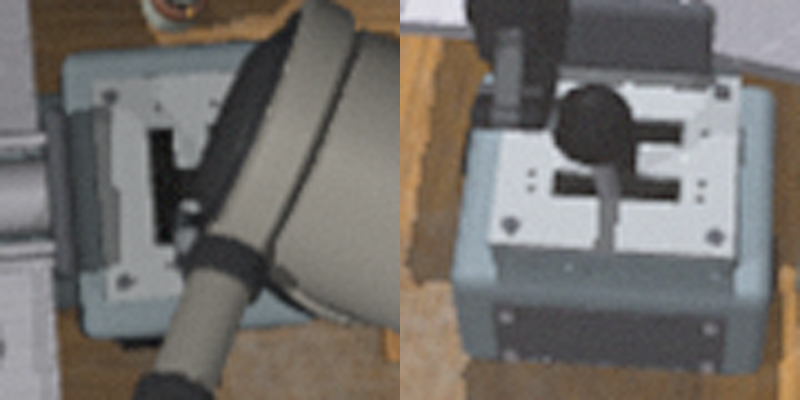

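The side crop shows the ball shifted to about (593,125), touching the fingers at its left. Contact force is about 4 N.

```bash
python3 -c "
from h import *
for p in((303.1,232.8),(303.6,232.8),(304,232.8)):print(ball_side(p))
im=cv2.cvtColor(cv2.imread('pics/side2.png'),cv2.COLOR_BGR2GRAY);i0=cv2.cvtColor(cv2.imread('pics/side0.png'),cv2.COLOR_BGR2GRAY)
for r in(226,230,234,238):print(r,i0[r,286:316],im[r,286:316])
for x in(-14,-8,-4,0,4):
  p=wo(x/1e3,-.033);print(x,proj('side',[*p,.037+np.sqrt(.155**2-.033**2-x*x*1e-6)]).round(1))"
```

```text
(array([ -8.9, -33.6]), array([ 0.5301, -0.1394,  0.1881]), np.float64(0.020995245882579505))
(array([ -7.9, -33.6]), array([ 0.5311, -0.1393,  0.1881]), np.float64(0.02102496212056071))
(array([ -7.2, -33.6]), array([ 0.5318, -0.1392,  0.1882]), np.float64(0.02104692289293586))
226 [195 194 196 197 194 195 195 184 129  60  48  61  62  56  65  65  63  58
  59  53  51 101 171 196 196 194 193 190 194 191] [ 96  73  74  71  74  71  56  51  71 132 135  82  44  52  57  58  66  68
  61  58  53  54  45 104 172 205 205 206 208 208]
230 [190 189 187 192 197 168 103  50  55  53  53  58  58  55  55  56  56  56
  57  50  53  50  44  75 150 189 189 186 188 186] [ 81  69  61  64  62  61  54  61  85  75  51  53  53  52  56  58  60  55
  56  50  54  56  52  50  51  60 157 208 204 201]
234 [191 190 190 193 196 160  74  48  51  53  50  59  56  55  56  56  54  55
  50  52  53  51  48  49  50  53  54  54  53  50] [152 131 115 117 117 118 143 143  86  50  57  54  50  58  55  58  59  58
  50  53  53  49  49  51  52  44  53  54  57  59]
238 [187 190 192 191 193 192 177 122  63  48  53  54  52  49  51  49  54  48
  54  44  50  51  49  50  46  50  48 108 177 196] [206 203 206 207 204 205 206 207 197 144  67  51  51  50  54  51  52  54
  50  52  50  51  52  50  49  54  45 120 193 221]
-14 [300.4 232.4]
-8 [303.6 232.5]
-4 [305.7 232.6]
0 [307.8 232.7]
4 [309.9 232.8]
```

Call:
{"fn": "jog_arm", "kwargs": {"plan": [[[-2, 0, 0], [0, 0, 0], 0], [[-4, 0, 0], [0, 0, 0], 0], [[-6, 0, 0], [0, 0, 0], 0], [[-8, 0, 0], [0, 0, 0], 0], [[-9, 0, 0], [0, 0, 0], 0], [[-10, 0, 0], [0, 0, 0], 0], [[-10, 0, 0], [0, 0, 0], 0], [[-10, 0, 0], [0, 0, 0], 0]]}}

```text
time_s: 5.0
eef_pos: [0.5157, -0.1406, 0.1679]
tcp_rot: [-0.029, 1.0, -0.0, 0.0]
ft_force: [-3.0, 0.8, 6.3]
opening: 0.0
grasp_force: 2.5
```

```bash
python3 st.py 3; python3 -c "
from h import *
im=cv2.cvtColor(cv2.imread('pics/side3.png'),cv2.COLOR_BGR2GRAY)
for r in(226,230,234):print(r,im[r,292:320])"
```

```text
5.0 tcp [ 0.5157 -0.1406  0.1679] sheeter mm [-23.3 -34. ] f [-3.   0.8  6.3] op 7.4530072090093375e-06
toolx,y angle rel sheeter [-180.06   89.94]
side 0.66 [310.8, 238.1]
226 [101  83  74  84  88  81  71  62  85 122 105  48  52  56  62  62  64  64
  57  55  54  44  82 147 199 208 208 207]
230 [ 91  73  61  64  66  55  50  67  68  51  51  51  53  53  60  58  54  60
  52  55  52  54  58  47  43 140 197 211]
234 [125 101  89  75  48  53  82  95  65  50  52  54  57  55  59  56  55  56
  53  50  54  51  48  51  48  50  53  54]
```

View pics/z3.png

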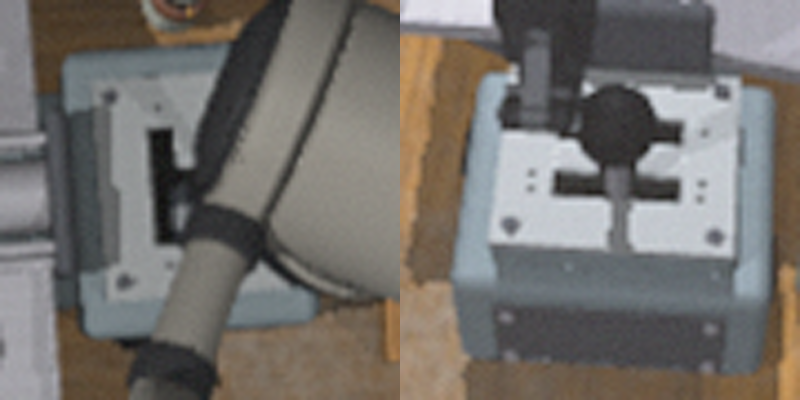

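The side crop shows the ball at about (616,125) with the stem in line with the cross passage. That puts the ball at x ≈ 0. Next I back off and go round to the outer side.

Call:
{"fn": "jog_arm", "kwargs": {"plan": [[[20, 0, 0], [0, 0, 0], 0], [[30, -15, 0], [0, 0, 0], 0], [[30, -46, 0], [0, 0, 0], 0], [[30, -48, 0], [0, 0, 0], 0], [[0, -48, 0], [0, 0, 0], 0], [[-24, -48, 0], [0, 0, 0], 0], [[-24, -48, 0], [0, 0, 0], 0], [[-24, -48, 0], [0, 0, 0], 0]]}}

```text
time_s: 6.2
eef_pos: [0.5415, -0.1869, 0.1672]
tcp_rot: [-0.029, 1.0, 0.0, -0.0]
ft_force: [-0.2, 0.1, -0.3]
opening: -0.0
grasp_force: 0.0
```

Call:
{"fn": "jog_arm", "kwargs": {"plan": [[[0, 8, 0], [0, 0, 0], 0], [[0, 14, 0], [0, 0, 0], 0], [[0, 18, 0], [0, 0, 0], 0], [[0, 22, 0], [0, 0, 0], 0], [[0, 26, 0], [0, 0, 0], 0], [[0, 30, 0], [0, 0, 0], 0], [[0, 34, 0], [0, 0, 0], 0], [[0, 34, 0], [0, 0, 0], 0]]}}

```text
time_s: 7.2
eef_pos: [0.5413, -0.1543, 0.1695]
tcp_rot: [-0.029, 1.0, -0.002, 0.002]
ft_force: [-2.4, -4.7, 10.2]
opening: -0.0001
grasp_force: 4.7
```

```bash
python3 st.py 4
```

```text
7.2 tcp [ 0.5413 -0.1543  0.1695] sheeter mm [  1.4 -49.2] f [-2.4 -4.7 10.2] op -0.0001246801740825883
toolx,y angle rel sheeter [-180.06   89.94]
side 0.49 [313.7, 246.7]
```

View pics/z4.png

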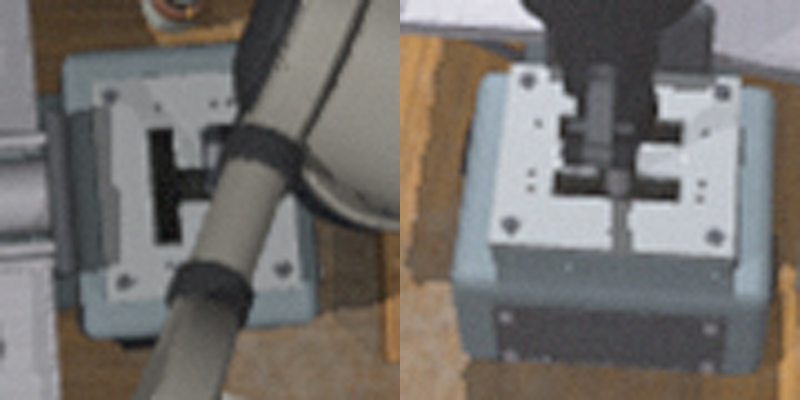

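The gripper hides the ball in the side crop, and the stem at (618,180) is still in line with the passage. An upward force of 10 N suggests the fingers' wider upper part is meeting the ball, so I back off, raise and push with the tip.

Call:
{"fn": "jog_arm", "kwargs": {"plan": [[[0, -10, 0], [0, 0, 0], 0], [[0, -18, -4], [0, 0, 0], 0], [[0, -18, -12], [0, 0, 0], 0], [[0, -14, -12], [0, 0, 0], 0], [[0, -8, -12], [0, 0, 0], 0], [[0, -4, -12], [0, 0, 0], 0], [[0, 0, -12], [0, 0, 0], 0], [[0, 0, -12], [0, 0, 0], 0]]}}

```text
time_s: 8.4
eef_pos: [0.5402, -0.1527, 0.1795]
tcp_rot: [-0.029, 1.0, 0.0, -0.0]
ft_force: [-1.3, -0.9, 0.1]
opening: 0.0
grasp_force: 0.0
```

Call:
{"fn": "jog_arm", "kwargs": {"plan": [[[0, 2, 0], [0, 0, 0], 0], [[0, 4, 0], [0, 0, 0], 0], [[0, 6, 0], [0, 0, 0], 0], [[0, 8, 0], [0, 0, 0], 0], [[0, 10, 0], [0, 0, 0], 0], [[0, 12, 0], [0, 0, 0], 0], [[0, 14, 0], [0, 0, 0], 0], [[0, 14, 0], [0, 0, 0], 0]]}}

```text
time_s: 9.4
eef_pos: [0.5399, -0.1394, 0.1804]
tcp_rot: [-0.029, 1.0, -0.0, 0.001]
ft_force: [0.4, -3.2, 6.0]
opening: 0.0001
grasp_force: 3.3
```

```bash
python3 st.py 5
```

```text
9.4 tcp [ 0.5399 -0.1394  0.1804] sheeter mm [  0.9 -34.2] f [ 0.4 -3.2  6. ] op 0.00013580766119763914
toolx,y angle rel sheeter [-180.05   89.95]
side 0.52 [318.6, 229.1]
```

View pics/z5.png

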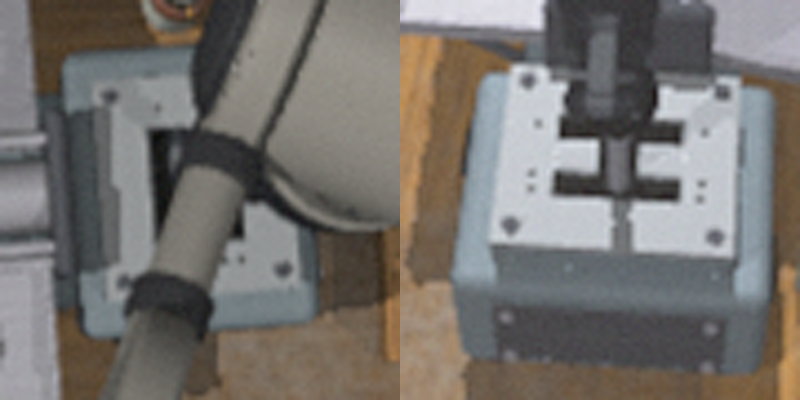

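The side crop shows the stem inside the cross passage, near (615,160), with the ball behind the fingers at about (612,95). I continue pushing.

Call:
{"fn": "jog_arm", "kwargs": {"plan": [[[0, 5, 0], [0, 0, 0], 0], [[0, 10, 0], [0, 0, 0], 0], [[0, 15, 0], [0, 0, 0], 0], [[0, 20, 0], [0, 0, 0], 0], [[0, 25, 0], [0, 0, 0], 0], [[0, 30, 0], [0, 0, 0], 0], [[0, 34, 0], [0, 0, 0], 0], [[0, 34, 0], [0, 0, 0], 0]]}}

```text
time_s: 10.6
eef_pos: [0.5387, -0.1051, 0.182]
tcp_rot: [-0.029, 1.0, -0.001, 0.002]
ft_force: [-1.3, -1.4, 13.6]
opening: 0.0002
grasp_force: 6.9
```

```bash
python3 st.py 6
```

```text
10.6 tcp [ 0.5387 -0.1051  0.182 ] sheeter mm [1.7 0.1] f [-1.3 -1.4 13.6] op 0.00020506023550889618
toolx,y angle rel sheeter [-180.04   89.96]
side 0.83 [309.8, 227.8]
```

View pics/z6.png

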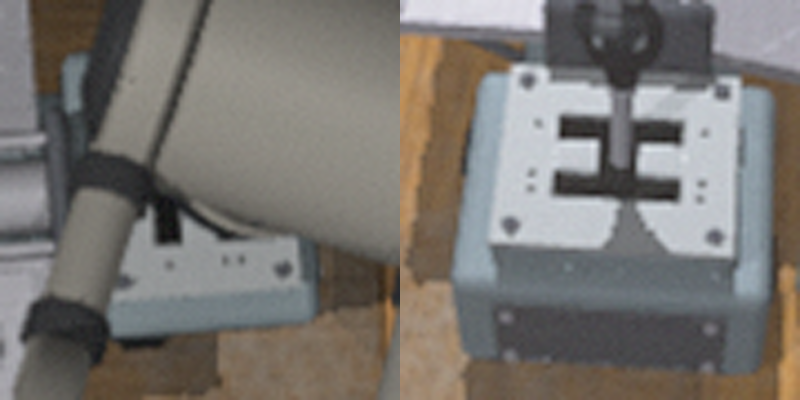

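The side crop shows the ball at about (622,45) behind the fingertips, with the stem at the top of the cross passage, around (620,130).

```bash
python3 -c "
from h import *
for p in((309.8,215.5),(309.8,214),(309.8,217)):print(ball_side(p))
for y in (10,20,33):
  for x in (0,5):
    p=wo(x/1e3,y/1e3);print(x,y,(proj('side',[*p,.037+np.sqrt(.155**2-y*y*1e-6-x*x*1e-6)])-[260,205])*4.444+[400,0])
b=cv2.imread('pics/side6.png')[180:240,270:350];cv2.imwrite('pics/q6.png',cv2.resize(b,(800,600),interpolation=cv2.INTER_CUBIC))"
```

```text
(array([1.1, 4.2]), array([ 0.5379, -0.1011,  0.1919]), np.float64(0.015544115314823137))
(array([0.9, 7.8]), array([ 0.5374, -0.0974,  0.1918]), np.float64(0.014912921544498303))
(array([1.4, 0.7]), array([ 0.5384, -0.1046,  0.192 ]), np.float64(0.016152685618590956))
0 10 [619.63350552  36.02159028]
5 10 [631.03539886  36.76680705]
0 20 [621.22913736  18.82831427]
5 20 [632.53163054  19.56657598]
0 33 [623.26179029  -1.75648911]
5 33 [634.42649178  -1.02694584]
```

View pics/q6.png

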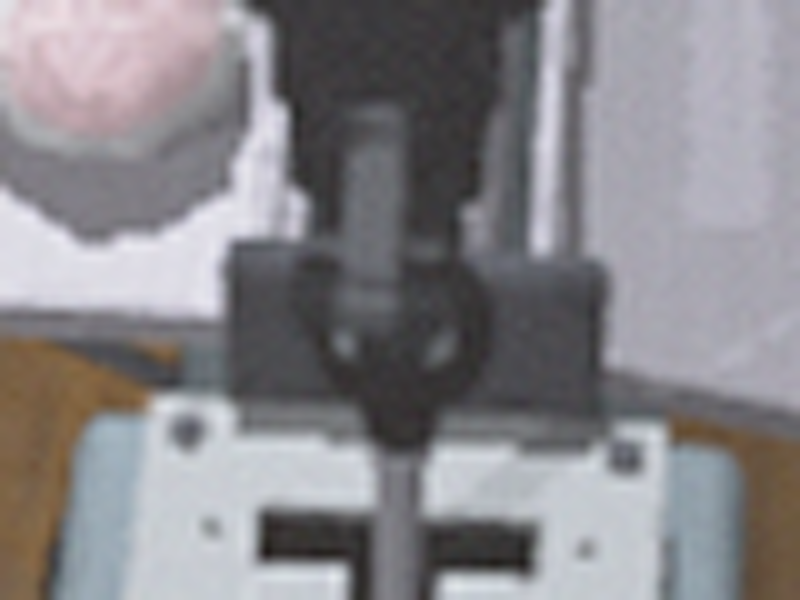

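The crop shows the ball's outline between columns 300 and 490, centred near (395,290), with the fingertip in front of it at (365,330). The ball is therefore at y ≈ 15–24 mm, about 10–15 mm short of the rollers' lane. I back off, raise a little and finish the cross push.

Call:
{"fn": "jog_arm", "kwargs": {"plan": [[[0, -8, 0], [0, 0, 0], 0], [[0, -8, -6], [0, 0, 0], 0], [[0, -4, -6], [0, 0, 0], 0], [[0, 0, -6], [0, 0, 0], 0], [[0, 2, -6], [0, 0, 0], 0], [[0, 4, -6], [0, 0, 0], 0], [[0, 6, -6], [0, 0, 0], 0], [[0, 7, -6], [0, 0, 0], 0]]}}

```text
time_s: 11.8
eef_pos: [0.537, -0.0981, 0.1855]
tcp_rot: [-0.029, 1.0, 0.0, -0.0]
ft_force: [-1.0, 0.4, -0.2]
opening: 0.0002
grasp_force: 0.0
```

Call:
{"fn": "jog_arm", "kwargs": {"plan": [[[0, 0.5, 0], [0, 0, 0], 0], [[0, 1, 0], [0, 0, 0], 0], [[0, 1.5, 0], [0, 0, 0], 0], [[0, 2, 0], [0, 0, 0], 0], [[0, 2, 0], [0, 0, 0], 0], [[0, 2, 0], [0, 0, 0], 0], [[0, 2, 0], [0, 0, 0], 0], [[0, 2, 0], [0, 0, 0], 0]]}}

```text
time_s: 12.8
eef_pos: [0.537, -0.0962, 0.1856]
tcp_rot: [-0.029, 1.0, 0.0, 0.0]
ft_force: [0.3, 0.6, -1.1]
opening: 0.0003
grasp_force: 0.0
```

```bash
python3 st.py 7;python3 -c "
import cv2
b=cv2.imread('pics/side7.png')[180:240,270:350];cv2.imwrite('pics/q7.png',cv2.resize(b,(800,600),interpolation=cv2.INTER_CUBIC))"
```

```text
12.8 tcp [ 0.537  -0.0962  0.1856] sheeter mm [0.5 9.1] f [ 0.3  0.6 -1.1] op 0.0002747753914380773
toolx,y angle rel sheeter [-180.05   89.95]
side 0.82 [310.3, 222.7]
```

View pics/q7.png

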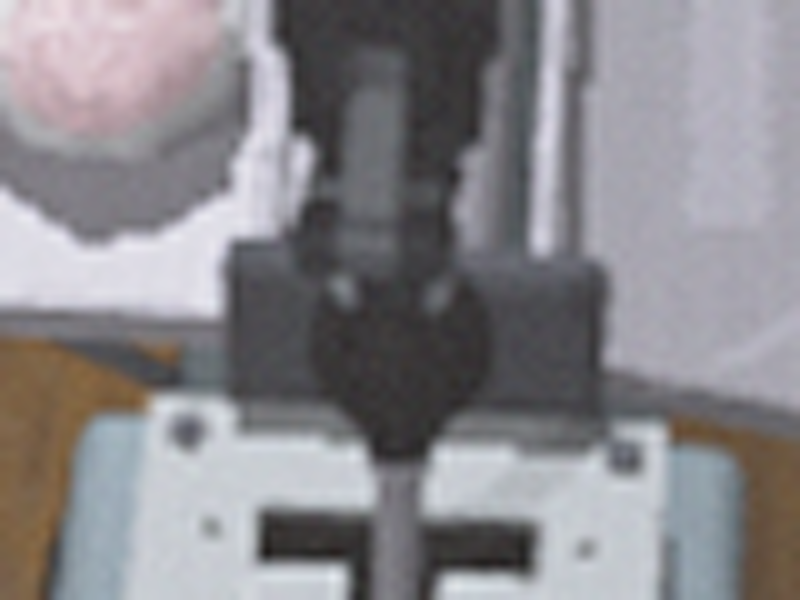

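The crop now shows the whole ball, centred about (400,345). The fingertips end near row 290, over its upper part, with no contact force. I'll check where the TCP projects.

```bash
python3 -c "
from h import *
o=manip.get_obs();p=np.array(o['eef_pos'])
f=lambda p:((proj('side',p)-[270,180])*10).round(0)
for dz in(0,.01,.02,.03,.073):print('tcp+',dz,f(p+[0,0,dz]))
print('6',f([.5387,-.1051,.182]))
for y in(0,5,7,10,15):
  w=wo(0,y/1e3);print(y,'ball',f([*w,.192]),'top',f([*w,.21]),'lane16',f([*wo(0,.016),.1095]))
print('screws',[f(q) for q in P], 'dot far y16 end',f([*wo(.03,.016),.1095]),f([*wo(-.03,.016),.1095]))
"
```

```text
tcp+ 0 [396. 353.]
tcp+ 0.01 [396. 323.]
tcp+ 0.02 [396. 293.]
tcp+ 0.03 [396. 262.]
tcp+ 0.073 [396. 122.]
6 [399. 402.]
0 ball [391. 372.] top [390. 318.] lane16 [397. 532.]
5 ball [392. 351.] top [392. 297.] lane16 [397. 532.]
7 ball [393. 343.] top [393. 288.] lane16 [397. 532.]
10 ball [394. 330.] top [394. 276.] lane16 [397. 532.]
15 ball [396. 309.] top [396. 255.] lane16 [397. 532.]
screws [array([625., 452.]), array([605., 777.]), array([149., 751.]), array([186., 426.])] dot far y16 end [538. 540.] [255. 524.]
```

The TCP projects to row 353, but the visible tips end near row 285. The real closed tips therefore sit about 2 cm higher than assumed and have ridden up on the ball, which is now at y ≈ 7. I lift, go back to the outer side and come in lower.

Call:
{"fn": "jog_arm", "kwargs": {"plan": [[[0, 0, -8], [0, 0, 0], 0], [[0, -20, -10], [0, 0, 0], 0], [[0, -50, -10], [0, 0, 0], 0], [[0, -56, -10], [0, 0, 0], 0], [[0, -56, 10], [0, 0, 0], 0], [[0, -56, 28], [0, 0, 0], 0], [[0, -56, 36], [0, 0, 0], 0], [[0, -56, 36], [0, 0, 0], 0]]}}

```text
time_s: 14.0
eef_pos: [0.54, -0.1521, 0.1494]
tcp_rot: [-0.029, 1.0, 0.0, -0.0]
ft_force: [-0.3, -0.3, -0.9]
opening: 0.0001
grasp_force: 0.0
```

Call:
{"fn": "jog_arm", "kwargs": {"plan": [[[0, 7, 0], [0, 0, 0], 0], [[0, 14, 0], [0, 0, 0], 0], [[0, 18, 0], [0, 0, 0], 0], [[0, 22, 0], [0, 0, 0], 0], [[0, 26, 0], [0, 0, 0], 0], [[0, 30, 0], [0, 0, 0], 0], [[0, 34, 0], [0, 0, 0], 0], [[0, 34, 0], [0, 0, 0], 0]]}}

```text
time_s: 15.0
eef_pos: [0.5384, -0.1181, 0.1498]
tcp_rot: [-0.029, 1.0, -0.0, 0.0]
ft_force: [-0.0, -2.8, 2.0]
opening: -0.0002
grasp_force: 1.2
```

```bash
python3 st.py 8;python3 -c "
import cv2
b=cv2.imread('pics/side8.png')[180:240,270:350];cv2.imwrite('pics/q8.png',cv2.resize(b,(800,600),interpolation=cv2.INTER_CUBIC))"
```

```text
15.0 tcp [ 0.5384 -0.1181  0.1498] sheeter mm [  0.6 -12.8] f [-0.  -2.8  2. ] op -0.00023337818442842358
toolx,y angle rel sheeter [-180.04   89.96]
side 0.66 [309.7, 243.4]
```

View pics/q8.png

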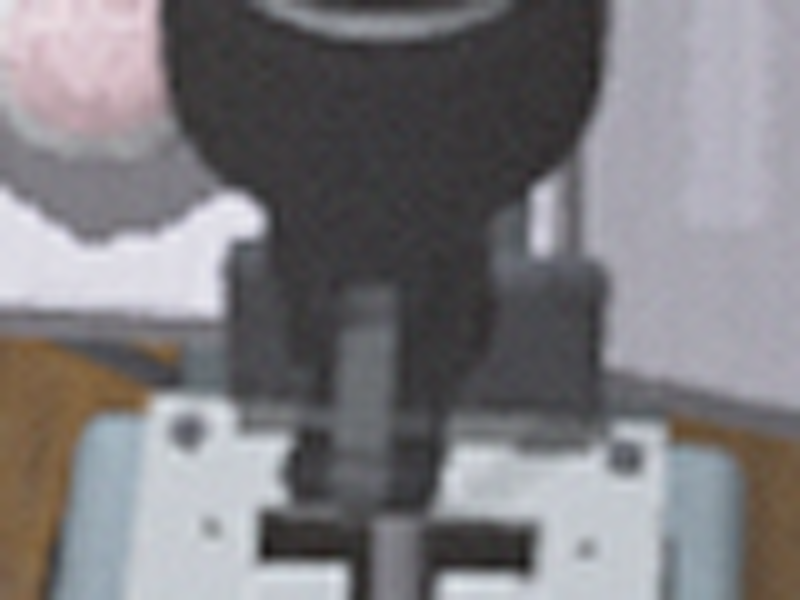

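The fingers now overlap the ball's lower part, around (370,490), with a clean sideways contact of 2.8 N. I've now viewed more pictures than the limit of 10, so from here I work from numbers only. I push on until the wall is felt.

Call:
{"fn": "jog_arm", "kwargs": {"plan": [[[0, 3, 0], [0, 0, 0], 0], [[0, 6, 0], [0, 0, 0], 0], [[0, 8, 0], [0, 0, 0], 0], [[0, 10, 0], [0, 0, 0], 0], [[0, 11, 0], [0, 0, 0], 0], [[0, 12, 0], [0, 0, 0], 0], [[0, 13, 0], [0, 0, 0], 0], [[0, 13, 0], [0, 0, 0], 0]]}}

```text
time_s: 16.2
eef_pos: [0.5374, -0.1051, 0.1495]
tcp_rot: [-0.029, 1.0, 0.0, -0.0]
ft_force: [-0.6, -2.7, -1.9]
opening: 0.0001
grasp_force: 1.4
```

```bash
python3 st.py 9;python3 -c "
from h import *
a=manip.masks_of('knob','side')
im=cv2.cvtColor(cv2.imread('pics/side9.png'),cv2.COLOR_BGR2GRAY)
print(im[200:240:2,292:330])"
```

```text
16.2 tcp [ 0.5374 -0.1051  0.1495] sheeter mm [0.4 0.2] f [-0.6 -2.7 -1.9] op 6.176878725782829e-05
toolx,y angle rel sheeter [-180.05   89.95]
top 0.4 [281.0, 220.3]
side 0.63 [308.9, 238.9]
[[228 221 222 213 175 115  50  58  59  60  56  56  63  60  58  60  61  61
   61  58  55  53  55  55  59  58  53  82  96  87  92 163 189 157 121 104
  144 171]
 [222 223 224 211 208 171  85  65  56  62  62  62  63  78  79  81  77  75
   65  59  59  54  56  51  54  56  58  83  98  92  94 174 192 155 125  98
  141 170]
 [192 116  95 100 101 106  89  61  54  64  65  60  65  78  86  85  91  80
   64  60  61  56  50  56  56  55  53  62  90  94 101 182 192 149 117 101
  142 173]
 [132  81  88  93  94  91  85  71  60  60  56  65  73  78  92  97  93  86
   73  58  58  55  51  53  59  57  48  61  96 106  99  98  94  95  97  94
   97 102]
 [144  70  76  78  74  76  73  64  55  60  57  54  92 114 111 108 112  94
   68  57  50  52  58  53  58  51  49  68  87  90  92  82  76  81  77  80
   74  73]
 [142  69  75  73  76  72  76  75  68  63  56  58  93 111 109 108 115  94
   59  60  57  55  60  62  53  56  54  
[... 1572 characters left out ...]
 177 190 200 208 205 203 202 201 200 203 200 199 200
  200 202]
 [198 206 209 163  68  47  56  60  58  56  55  65  72  67  67  96 121 131
  120 103  89  76  80  78  81  93  95  90 105 115 110 129 179 201 202 202
  196 201]
 [205 203 209 159  49  51  52  48  55  59  52  51  53  58  55  83 118 129
  122 110  83  54  51  49  51  56  48  55  51  47  51 106 176 202 198 184
  150 170]
 [201 201 201 174 147 152 156 150 151 149 143 150 120  52  47  83 119 132
  120  99  68  48  48  53  54  52  47  49  47  44  42 121 184 202 201 199
  203 198]
 [200 202 208 210 205 205 203 202 199 204 202 211 167  71  52  83 118 131
  122  96  64 112 192 221 220 216 214 215 210 194 176 188 200 200 197 200
  201 199]]
```

Call:
{"fn": "jog_arm", "kwargs": {"plan": [[[0, 2, 0], [0, 0, 0], 0], [[0, 4, 0], [0, 0, 0], 0], [[0, 5, 0], [0, 0, 0], 0], [[0, 6, 0], [0, 0, 0], 0], [[0, 6.5, 0], [0, 0, 0], 0], [[0, 7, 0], [0, 0, 0], 0], [[0, 7, 0], [0, 0, 0], 0], [[0, 7, 0], [0, 0, 0], 0]]}}

```text
time_s: 17.45
eef_pos: [0.5371, -0.0987, 0.1495]
tcp_rot: [-0.029, 1.0, -0.0, -0.0]
ft_force: [0.1, -5.0, -4.4]
opening: -0.0004
grasp_force: 2.6
```

Call:
{"fn": "jog_arm", "kwargs": {"plan": [[[0, 0.3, 0], [0, 0, 0], 0], [[0, 0.6, 0], [0, 0, 0], 0], [[0, 1, 0], [0, 0, 0], 0], [[0, 1.2, 0], [0, 0, 0], 0], [[0, 1.5, 0], [0, 0, 0], 0], [[0, 1.5, 0], [0, 0, 0], 0], [[0, 1.5, 0], [0, 0, 0], 0], [[0, 1.5, 0], [0, 0, 0], 0]]}}

```text
time_s: 18.45
eef_pos: [0.537, -0.098, 0.1495]
tcp_rot: [-0.029, 1.0, -0.001, 0.0]
ft_force: [1.3, -8.4, -4.9]
opening: 0.0003
grasp_force: 4.1
```

```bash
python3 st.py 10;python3 -c "
from h import *
im=cv2.cvtColor(cv2.imread('pics/side10.png'),cv2.COLOR_BGR2GRAY)
print(im[192:222:2,308:324])"
```

```text
18.45 tcp [ 0.537  -0.098   0.1495] sheeter mm [0.4 7.3] f [ 1.3 -8.4 -4.9] op 0.0003468368996086095
toolx,y angle rel sheeter [-180.07   89.93]
side 0.66 [308.6, 236.2]
[[ 60  61  61  56  59  56  59  56  54  57  56  72  84  90  89 128]
 [ 63  58  61  59  57  59  58  58  63  63  59  80  90  91  90 157]
 [ 57  60  60  61  57  60  54  53  57  54  53  80  92  89  84 151]
 [ 70  69  57  59  61  58  55  55  55  58  51  80  95  90  86 158]
 [ 94  93  78  61  61  55  50  57  55  54  48  79  88  89  89 165]
 [ 94  91  73  59  57  56  52  52  55  54  53  61  83  96  97 170]
 [112 106  78  55  56  56  54  55  58  61  48  54  78  91 106 165]
 [108  97  74  57  59  56  56  63  58  56  45  74 103 103 100  94]
 [108  96  70  57  58  61  58  58  54  51  62  82  86  81  78  74]
 [110  95  68  56  59  56  54  63  62  67  68  72  69  67  69  65]
 [115  96  79  79  83  80  67  67  76  75  69  74  74  74  68  72]
 [105  90  61  58  58  59  57  67  74  72  72  73  72  75  79  69]
 [ 96  77  65  66  59  61  59  64  73  74  75  76  73  76  76  76]
 [ 98  88  68  61  71  66  65  76  71  72  75  73  75  77  75  74]
 [ 74  66  60  61  61  73  80  78  74  76  69  66  65  62  60  72]]
```

The force rose to 8.4 N with no further travel, so the wall is reached: the ball is at y ≈ 32, in the rollers' lane. I retreat and go round to the near side.

Call:
{"fn": "jog_arm", "kwargs": {"plan": [[[0, -12, 0], [0, 0, 0], 0], [[0, -28, 0], [0, 0, 0], 0], [[30, -28, 0], [0, 0, 0], 0], [[62, -28, 0], [0, 0, 0], 0], [[64, -10, 5], [0, 0, 0], 0], [[64, 20, 5], [0, 0, 0], 0], [[64, 25, 5], [0, 0, 0], 0], [[64, 25, 5], [0, 0, 0], 0]]}}

```text
time_s: 19.65
eef_pos: [0.4723, -0.0754, 0.1447]
tcp_rot: [-0.029, 1.0, -0.0, 0.0]
ft_force: [1.0, 0.1, -0.1]
opening: -0.0001
grasp_force: 0.0
```

```bash
python3 st.py 11;python3 -c "
from h import *
im=cv2.cvtColor(cv2.imread('pics/side11.png'),cv2.COLOR_BGR2GRAY)
print(im[190:216:2,296:324])
for x,y in((0,33),(25,33),(50,33)):
  print(x,proj('side',[*wo(x/1e3,y/1e3),.037+np.sqrt(.155**2-y*y*1e-6-x*x*1e-6)]).round(1))"
```

```text
19.65 tcp [ 0.4723 -0.0754  0.1447] sheeter mm [-62.9  33.7] f [ 1.   0.1 -0.1] op -0.0001045427908679175
toolx,y angle rel sheeter [-179.99   90.01]
side 0.78 [307.7, 209.1]
[[202 207 189 183 216 175  99  93 113 131 155 177 187 195 187 188 205 201
  179 168 166 153 143 128 105  94  95 114]
 [217 210 171 160 192 142  90  90 137 145 152 179 186 179 179 190 205 198
  175 168 162 152 140 129 106  90  92 120]
 [204 198 159 185 203 132  90  91 126 156 165 161 151 154 156 167 174 173
  177 173 159 153 141 123 102  92  91 141]
 [207 190 157 197 200 124  88  93 114 134 118  74  58  57  59  58  57  52
   48  73 120 145 140 124  99  91  86 136]
 [208 194 153 190 180 115  95  87  61  51  54  55  59  69  69  74  65  61
   59  58  56  68 102 115 101  93  88 140]
 [210 185 152 180 152 103  79  58  58  57  54  55  58  58  57  61  58  59
   57  57  56  55  48  75  90  91  91 149]
 [207 170 160 184 130  89  69  50  55  55  53  57  55  61  56  62  57  60
   56  60  56  50  51  60  82  92  92 160]
 [ 94  98 107 110  99  99  75  48  53  54  57  52  49  56  55  59  53  58
   52  58  51  56  47  54  79  94 109 167]
 [ 84  83  79  87  87  86  73  54  56  57  60  57  53  56  61  55  54  55
   51  55  51  53  50  80 100 107  97  97]
 [ 69  68  74  73  73  70  69  61  51  59  53  57  52  55  56  56  51  46
   53  51  50  44  70  86  87  88  77  76]
 [ 74  79  77  77  80  74  71  81  71  59  53  54  54  55  57  51  54  53
   52  56  58  65  75  76  75  73  72  71]
 [ 77  76  74  75  78  78  75  76  77  77  69  59  51  53  52  50  52  50
   47  69  76  73  76  74  73  74  72  67]
 [ 76  76  78  74  76  81  73  76  73  73  67  58  55  58  52  54  53  45
   64  74  72  74  76  75  77  74  77  74]]
0 [310.2 204.6]
25 [322.8 205.9]
50 [335.2 208.5]
```

The ball measures (311,204) against an expected (310.2,204.6), so it is in the rollers' lane. Now I push it away from the robot.

Call:
{"fn": "jog_arm", "kwargs": {"plan": [[[-20, 0, 0], [0, 0, 0], 0], [[-32, 0, 0], [0, 0, 0], 0], [[-38, 0, 0], [0, 0, 0], 0], [[-44, 0, 0], [0, 0, 0], 0], [[-50, 0, 0], [0, 0, 0], 0], [[-56, 0, 0], [0, 0, 0], 0], [[-62, 0, 0], [0, 0, 0], 0], [[-68, 0, 0], [0, 0, 0], 0]]}}

```text
time_s: 20.85
eef_pos: [0.5394, -0.0717, 0.1442]
tcp_rot: [-0.029, 1.0, -0.0, -0.001]
ft_force: [-4.4, -2.6, -1.0]
opening: 0.0004
grasp_force: 2.5
```

Call:
{"fn": "jog_arm", "kwargs": {"plan": [[[-3, 0, 0], [0, 0, 0], 0], [[-6, 0, 0], [0, 0, 0], 0], [[-9, 0, 0], [0, 0, 0], 0], [[-11, 0, 0], [0, 0, 0], 0], [[-12, 0, 0], [0, 0, 0], 0], [[-13, 0, 0], [0, 0, 0], 0], [[-14, 0, 0], [0, 0, 0], 0], [[-14, 0, 0], [0, 0, 0], 0]]}}

```text
time_s: 21.85
eef_pos: [0.5526, -0.0707, 0.1433]
tcp_rot: [-0.029, 1.0, 0.0, -0.002]
ft_force: [-4.0, -1.7, -3.3]
opening: -0.0001
grasp_force: 2.4
```

```bash
python3 st.py 12;python3 -c "
from h import *
im=cv2.cvtColor(cv2.imread('pics/side12.png'),cv2.COLOR_BGR2GRAY)
print(im[192:222:2,310:352])"
```

```text
21.85 tcp [ 0.5526 -0.0707  0.1433] sheeter mm [17.6 33.7] f [-4.  -1.7 -3.3] op -8.076233780155951e-05
toolx,y angle rel sheeter [-180.06   89.94]
side 0.65 [327.2, 211.7]
[[ 92  53  59  61  61  69  72  81  84  85  87  77  58  61  55  53  58  51
  131 170 167 166 168 165 166 164 169 167 174 182 179 179 179 177 179 179
  171 165 164 164 168 171]
 [ 95  55  55  57  60  64  86 103 110 107 102  79  55  60  55  58  55  54
  129 170 169 167 166 163 166 162 166 165 164 173 180 178 179 176 180 178
  174 169 165 164 167 170]
 [ 95  49  60  56  60  75  98 111 108 110 102  78  56  54  61  58  53  59
  133 173 166 169 168 169 169 168 167 167 168 178 182 179 176 179 178 179
  171 166 164 166 171 176]
 [183 159 123  53  56  72 103 109 108 110 100  69  58  57  59  60  66  68
  120 148 119  90  88 101 113 129 152 164 177 180 180 178 176 175 178 180
  180 170 168 164 170 173]
 [211 182 105  49  59  79 106 114 112 112  92  66  57  58  66  96  92  64
   51  52  59  61  61  59  60  55  49  76 128 168 181 179 177 176 179 180
  178 172 164 166 167 172]
 [214 181 107  92  89  99 106 108 108 107 100  77  7
[... 998 characters left out ...]
 [ 73  75  73  75  72  75  73  72  67  72  66  72  89  84  64  52  52  54
   54  55  54  53  46  52  43  62  98 129 156 174 169 165 170 171 172 178
  180 178 179 176 184 180]
 [ 75  78  76  76  71  76  73  75  71  76  76  77  75  67  58  54  55  56
   55  57  51  46  94 134 166 175 175 166 171 170 168 175 173 173 178 180
  181 180 178 179 179 179]
 [ 71  78  80  79  74  79  71  73  74  76  74  74  79 124 116  62  47  55
   46  50  51  81  98  97 108 123 124 138 147 158 160 165 168 170 170 166
  168 167 168 167 170 167]
 [ 80  82  76  77  74  73  75  72  78  68  64  59  68 112 140 135 122 103
   86  72  81  96  96  96  95  97 101  99  99  95 105 111 109 108 109 107
  121 136 146 157 162 165]]
```

Call:
{"fn": "jog_arm", "kwargs": {"plan": [[[-1, 0, 0], [0, 0, 0], 0], [[-2, 0, 0], [0, 0, 0], 0], [[-3, 0, 0], [0, 0, 0], 0], [[-4, 0, 0], [0, 0, 0], 0], [[-4.5, 0, 0], [0, 0, 0], 0], [[-5, 0, 0], [0, 0, 0], 0], [[-5.5, 0, 0], [0, 0, 0], 0], [[-5.5, 0, 0], [0, 0, 0], 0]]}}

```text
time_s: 23.05
eef_pos: [0.5569, -0.0704, 0.143]
tcp_rot: [-0.029, 1.0, 0.0, -0.003]
ft_force: [-8.1, -2.0, -4.1]
opening: -0.0003
grasp_force: 4.1
```

Call:
{"fn": "jog_arm", "kwargs": {"plan": [[[-0.5, 0, 0], [0, 0, 0], 0], [[-1, 0, 0], [0, 0, 0], 0], [[-1.3, 0, 0], [0, 0, 0], 0], [[-1.5, 0, 0], [0, 0, 0], 0], [[-1.5, 0, 0], [0, 0, 0], 0], [[-1.5, 0, 0], [0, 0, 0], 0], [[-1.5, 0, 0], [0, 0, 0], 0], [[-1.5, 0, 0], [0, 0, 0], 0]]}}

```text
time_s: 24.05
eef_pos: [0.5575, -0.0703, 0.1428]
tcp_rot: [-0.029, 1.0, 0.0, -0.004]
ft_force: [-9.9, -2.3, -3.4]
opening: -0.0002
grasp_force: 5.5
```

```bash
python3 st.py 13;python3 -c "
from h import *
im=cv2.cvtColor(cv2.imread('pics/side13.png'),cv2.COLOR_BGR2GRAY)
print(im[202:216:2,334:352])"
```

```text
24.05 tcp [ 0.5575 -0.0703  0.1428] sheeter mm [22.5 33.7] f [-9.9 -2.3 -3.4] op -0.00015869785194832362
toolx,y angle rel sheeter [-180.05   89.95]
side 0.6 [330.4, 210.9]
[[ 70  65  60  59  50  55  49  77 143 178 176 174 168 167 166 165 166 162]
 [ 61  60  54  51  55  48  52  49  68 140 170 169 166 164 164 167 166 165]
 [ 57  62  57  58  52  51  53  50  45 103 156 170 169 168 166 166 170 163]
 [ 57  53  52  53  50  54  54  45  50 103 153 170 168 169 164 165 171 165]
 [ 61  54  59  55  54  51  53  43  44 134 168 165 169 166 163 170 175 169]
 [ 54  50  52  56  47  50  42  59 121 158 167 163 168 176 180 180 180 179]
 [ 50  52  46  49  45  58 115 155 173 170 177 177 181 178 175 181 182 177]]
```

The force is rising with the travel stalled and the ball at x ≈ 49, so the lever is home. I retreat straight back and verify.

Call:
{"fn": "jog_arm", "kwargs": {"plan": [[[8, 0, 0], [0, 0, 0], 0], [[30, 0, 0], [0, 0, 0], 0], [[60, 0, 0], [0, 0, 0], 0], [[90, 0, -10], [0, 0, 0], 0], [[110, 0, -50], [0, 0, 0], 0], [[130, 40, -90], [0, 0, 0], 0], [[140, 90, -110], [0, 0, 0], 0], [[140, 130, -110], [0, 0, 0], 0]]}}

```text
time_s: 25.25
eef_pos: [0.4144, 0.0531, 0.2573]
tcp_rot: [-0.029, 1.0, 0.0, 0.004]
ft_force: [1.0, -1.1, 0.2]
opening: 0.0
grasp_force: 0.0
```

```bash
python3 st.py 14;python3 -c "
from h import *
for c,w in(('side',[*wo(.05,.033),.18]),('top',[*wo(.05,.033),.18])):
  g=cv2.cvtColor(cv2.imread(f'pics/{c}14.png'),cv2.COLOR_BGR2GRAY);e=proj(c,w);x,y=(e-22).astype(int)
  n,l,s,ce=cv2.connectedComponentsWithStats((g[y:y+44,x:x+44]<66).astype('uint8'))
  print(c,'expected',e.round(1));[print(s[i],(ce[i]+[x,y]).round(1)) for i in range(1,n) if s[i][4]>40]
for c in('side','top'):
  for q in('dough_pink','press_mould','bottle_1'):
    for r in manip.masks_of(q,c)[:1]:print(c,q,np.round(r['centre'],1),r['pixels'].sum())"
```

```text
25.25 tcp [0.4144 0.0531 0.2573] sheeter mm [-113.2  165.3] f [ 1.  -1.1  0.2] op 1.4346703901734502e-05
toolx,y angle rel sheeter [-180.06   89.94]
top 0.7 [339.4, 188.7]
side 0.86 [328.9, 214.0]
side expected [335.2 208.5]
[ 13  13  17  21 251] [333.5 208.6]
top expected [339.5 186.1]
[  0   0  29  32 507] [332.6 178.2]
[32  0 11 12 66] [353.8 169. ]
[ 1 16 11 28 93] [322.8 192.1]
side dough_pink [280.3 182.1] 562
side press_mould [290.8 321.7] 2391
side bottle_1 [357.3 263. ] 358
top dough_pink [286.7 245.3] 507
top press_mould [404.5 215.5] 1578
top bottle_1 [352.1 169.2] 184
```

The ball is home: its column is 334.5 against an expected 335.2, and it hasn't moved since release. The dough, mould and bottle are unmoved.

```bash
python3 -c "
from workcell import manip
print(manip.close_job())"
```

```text
the job is handed in; nothing more can be done
None
```

The job is handed in: the lever is at the far end of the rollers' lane, about 1 mm from the home point by camera, with push forces at most about 14 N (that peak when the closed fingertips rode up on the ball mid-push, so I came in again lower), the dough, mould and bottle unmoved, but I viewed 12 pictures, over the limit of 10.

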